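# Re-rack the washed cassettes for the autoclave in load-record order

### The job

Move the four washed instrument cassettes from the white washing rack into the steel autoclave rack, standing upright and seated on the floor of their bays, in the same order counted from the handle of each rack: the one nearest the white rack's handle goes into the bay nearest the steel rack's handle, and so on, because the load record numbers the bays from the handle. Lower each cassette into its bay, do not drop it, and do not let one fall over.

Things in the scene. Friction and masses are not known exactly. Their poses are not given: they have to be found in the camera images.
- red_cassette: steel instrument cassette with red silicone strip along its top edge; loose, on its long edge. 150 mm long (own x), 22 mm thick (own y: faces to grip), 85 mm high (z up). Origin: centre of its underside. 0.18-0.35 kg, rigid. Starts in the white rack's bay with the red clip, length along the rack's x; gap to its neighbours 30 mm or more.
- blue_cassette: steel instrument cassette with blue silicone strip along its top edge; loose, on its long edge. 150 mm long (own x), 22 mm thick (own y: faces to grip), 85 mm high (z up). Origin: centre of its underside. 0.18-0.35 kg, rigid. Starts in the white rack's bay with the blue clip, length along the rack's x; gap to its neighbours 30 mm or more.
- green_cassette: steel instrument cassette with green silicone strip along its top edge; loose, on its long edge. 150 mm long (own x), 22 mm thick (own y: faces to grip), 85 mm high (z up). Origin: centre of its underside. 0.18-0.35 kg, rigid. Starts in the white rack's bay with the green clip, length along the rack's x; gap to its neighbours 30 mm or more.
- yellow_cassette: steel instrument cassette with yellow silicone strip along its top edge; loose, on its long edge. 150 mm long (own x), 22 mm thick (own y: faces to grip), 85 mm high (z up). Origin: centre of its underside. 0.18-0.35 kg, rigid. Starts in the white rack's bay with the yellow clip, length along the rack's x; gap to its neighbours 30 mm or more.
- red_clip: red plastic clip, 26 mm wide, fixed on the white rack's front rail (its -x side); marks the bay where the red cassette stands at the start (one colour for each surgery), and stays there. Origin: at table height under the rail, at the bay's y and x = -88 mm of the white rack; top 36 mm above the table.
- blue_clip: blue plastic clip, 26 mm wide, fixed on the white rack's front rail (its -x side); marks the bay where the blue cassette stands at the start (one colour for each surgery), and stays there. Origin: at table height under the rail, at the bay's y and x = -88 mm of the white rack; top 36 mm above the table.
- green_clip: green plastic clip, 26 mm wide, fixed on the white rack's front rail (its -x side); marks the bay where the green cassette stands at the start (one colour for each surgery), and stays there. Origin: at table height under the rail, at the bay's y and x = -88 mm of the white rack; top 36 mm above the table.
- yellow_clip: yellow plastic clip, 26 mm wide, fixed on the white rack's front rail (its -x side); marks the bay where the yellow cassette stands at the start (one colour for each surgery), and stays there. Origin: at table height under the rail, at the bay's y and x = -88 mm of the white rack; top 36 mm above the table.
- white_rack: white wire washing rack, full at first; fixed, 182 x 236 mm. Origin: its middle at table height, z up. Bay centres x = 0, y = 84, 28, -28, -84 mm; bay floor z = 12 mm, bays 28 mm clear between wire hoops (mouth splayed to 42 mm at z = 50, hoop tops z = 53), 170 mm long between end rails (tops z = 29). Black loop handle at its +y end (to y = 151 mm, z = 35): bay y = +84 is first from the handle.
- steel_rack: bare steel wire autoclave rack, empty; fixed, 182 x 236 mm. Origin: its middle at table height, z up. Bay centres x = 0, y = 84, 28, -28, -84 mm; bay floor z = 12 mm, bays 28 mm clear between wire hoops (mouth splayed to 42 mm at z = 50, hoop tops z = 53), 170 mm long between end rails (tops z = 29). Black loop handle at its -y end (to y = -151 mm, z = 35): bay y = -84 is first from the handle.

How it is judged:
At the end, for the whole second after the job is handed in: Each cassette stands in the steel rack in the bay with the same number from the handle as its clip's bay in the white rack: within 10 mm across and 15 mm along the bay, underside within 5 mm of the bay floor, upright to 0.12 rad, in line to 0.15 rad, released and at rest (((y of red_clip in the frame of white_rack between 0.064 and 0.104 m and y of red_cassette in the frame of steel_rack between -0.094 and -0.074 m) or (y of red_clip in the frame of white_rack between 0.008 and 0.048 m and y of red_cassette in the frame of steel_rack between -0.038 and -0.018 m) or (y of red_clip in the frame of white_rack between -0.048 and -0.008 m and y of red_cassette in the frame of steel_rack between 0.018 and 0.038 m) or (y of red_clip in the frame of white_rack between -0.104 and -0.064 m and y of red_cassette in the frame of steel_rack between 0.074 and 0.094 m)) and x of red_cassette in the frame of steel_rack between -0.015 and 0.015 m and z of red_cassette in the frame of steel_rack between 0.007 and 0.017 m and angle between each of red_cassette, blue_cassette, green_cassette, yellow_cassette's own z axis and vertical below 0.12 rad and angle between the x axis of each of red_cassette, blue_cassette, green_cassette, yellow_cassette and the x axis of steel_rack, either way round below 0.15 rad and linear speed of each of red_cassette, blue_cassette, green_cassette, yellow_cassette below 0.02 m/s and contact force between each of red_cassette, blue_cassette, green_cassette, yellow_cassette and the fingers below 0.1 N and ((y of blue_clip in the frame of white_rack between 0.064 and 0.104 m and y of blue_cassette in the frame of steel_rack between -0.094 and -0.074 m) or (y of blue_clip in the frame of white_rack between 0.008 and 0.048 m and y of blue_cassette in the frame of steel_rack between -0.038 and -0.018 m) or (y of blue_clip in the frame of white_rack between -0.048 and -0.008 m and y of blue_cassette in the frame of steel_rack between 0.018 and 0.038 m) or (y of blue_clip in the frame of white_rack between -0.104 and -0.064 m and y of blue_cassette in the frame of steel_rack between 0.074 and 0.094 m)) and x of blue_cassette in the frame of steel_rack between -0.015 and 0.015 m and z of blue_cassette in the frame of steel_rack between 0.007 and 0.017 m and ((y of green_clip in the frame of white_rack between 0.064 and 0.104 m and y of green_cassette in the frame of steel_rack between -0.094 and -0.074 m) or (y of green_clip in the frame of white_rack between 0.008 and 0.048 m and y of green_cassette in the frame of steel_rack between -0.038 and -0.018 m) or (y of green_clip in the frame of white_rack between -0.048 and -0.008 m and y of green_cassette in the frame of steel_rack between 0.018 and 0.038 m) or (y of green_clip in the frame of white_rack between -0.104 and -0.064 m and y of green_cassette in the frame of steel_rack between 0.074 and 0.094 m)) and x of green_cassette in the frame of steel_rack between -0.015 and 0.015 m and z of green_cassette in the frame of steel_rack between 0.007 and 0.017 m and ((y of yellow_clip in the frame of white_rack between 0.064 and 0.104 m and y of yellow_cassette in the frame of steel_rack between -0.094 and -0.074 m) or (y of yellow_clip in the frame of white_rack between 0.008 and 0.048 m and y of yellow_cassette in the frame of steel_rack between -0.038 and -0.018 m) or (y of yellow_clip in the frame of white_rack between -0.048 and -0.008 m and y of yellow_cassette in the frame of steel_rack between 0.018 and 0.038 m) or (y of yellow_clip in the frame of white_rack between -0.104 and -0.064 m and y of yellow_cassette in the frame of steel_rack between 0.074 and 0.094 m)) and x of yellow_cassette in the frame of steel_rack between -0.015 and 0.015 m and z of yellow_cassette in the frame of steel_rack between 0.007 and 0.017 m); the robot touches nothing.
It fails at once if a cassette is dropped (moves faster than 0.45 m/s while nothing touches it) ((contact force between red_cassette and anything else below 0.05 N and linear speed of red_cassette above 0.45 m/s) or (contact force between blue_cassette and anything else below 0.05 N and linear speed of blue_cassette above 0.45 m/s) or (contact force between green_cassette and anything else below 0.05 N and linear speed of green_cassette above 0.45 m/s) or (contact force between yellow_cassette and anything else below 0.05 N and linear speed of yellow_cassette above 0.45 m/s)).
It fails at once if a cassette has fallen over (tilted more than 0.8 rad) (angle between any of red_cassette, blue_cassette, green_cassette, yellow_cassette's own z axis and vertical above 0.8 rad).
It also fails if it takes over 102 s, if anything falls off the work surface, if the arm or the gripper's body presses on something with over 40 N, if the wrist force passes 120 N, or if a joint passes its speed limit or range.

### The arm

A 6-joint arm with a two-finger parallel gripper is mounted at the origin on a cart in front of the work surface, level with it; the furniture and walls round the work are solid. World frame = base frame: x ahead of the robot, y to its left, z up, the work surface at z = 0. Lengths are in m, angles in rad, forces in N, time in s.
With the tool pointing down it reaches from about 0.35 to 0.85 m from the base axis. Payload 8.1 kg.
Tool frame: the origin (TCP) lies on the centre line of the jaws, within the pads' length; the fingertips stand 25 mm ahead of it and the grasp point (between the pads) lies 6 mm ahead of it (bot.tip_extent is the distance from the TCP to the fingertips, in m); z points along the fingers, y is the line along which they close (so a half turn about z gives the same grasp; the last joint's range is limited). The gripper opens to 93 mm and grips with 3 to 60 N. Pads are 15 mm wide; open, the fingers measure 128 mm over their backs; the gripper's body (75 mm by 188 mm) begins 65 mm behind the grasp point.
Start: joints at [-1.315, 0.13, 1.488, -0, 1.523, -0.085], TCP at [0.201, -0.565, 0.244] pointing down, gripper open.
Joint ranges: [-2.96, 2.96], [-0.89, 2.26], [0.02, 2.5], [-1.34, 4.48], [0, 2.73], [-2.66, 2.66]. Speed limits (rad/s): [2.39, 2.39, 2.79, 3.14, 3.14, 3.14].

### API

Orientations are given as a unit quaternion [w, x, y, z].
In Python, from station import bot gives the robot as it stands. The module is installed in compiled form; this text tells all that it offers.
- The arm moves only by the tool apply_moves, never from a script. Its argument "motion" is a list of rows, each a list of 5 numbers: the opening in per cent of the stroke, from 0 (shut) to 100 (fully open), then the shift along the world's x, y, z in mm, then the turn about the world's z in units of 6 degrees (1.0 is 6 degrees). A call has 1 to 12 rows; each row shifts and turns the commanded pose from where the row before left it; what a row does not reach is not made up. A row lasts 1/8 s, in which the tool goes at most 62.5 mm and 10.7 degrees, less where a joint would pass 70% of its speed; a pose out of reach is approached as far as the arm can. A call with a gripper value outside its range is refused whole. The fingers move at their own pace and stop on an object; the grip force is fixed at half the most. Time passes only in rows, so rows that do not move let the fingers close. It gives the time, the measured TCP pose, the force, the opening and the grip force at its end, in the units of the state.
- bot.observe(): the state, without advancing time (a new reading comes with each control period).
- bot.capture(name): name is "scene" or "top"; returns a dict with "frame" (480x640x3 uint8, blue, green, red), "depth" (480x640 float32, m along the optical axis (not along the pixel's ray), 0 where there is no reading), "fovy" (degrees; the focal length in pixels is half the picture's height over the tangent of half this angle, whatever the lens; pixels are square), "cx", "cy" (the principal point, pixels), "R" (3x3) and "t" (3): a world point X has camera coordinates R X + t. Camera axes: x right, y down, z forward; pixel columns grow to the right and rows downward; lengths in m; the calibration is good to about 2 mm. A picture is of the moment at which its call begins.
- bot.finish_job(): hands the job in; it is judged then, once.
The state is a dict: "clock": time; "joint_positions": joint angles; "qd": joint speeds; "joint_torque": joint torques, N m; "tcp_pos": TCP position; "tcp_rot": TCP orientation; "ft_force": force on the tool from outside, world axes, zero at the start; "ft_torque": the same for the moment, N m; "opening": finger opening in m; "grasp_force": force on a finger pad.
Only numpy, scipy, OpenCV 4.12 (cv2) and the standard library are available. Lean on these libraries where they do the work, as an engineer would, in place of code of your own. Each camera call takes 0.05 s, during which the arm holds its last target. There are 200 camera calls.

## Working session

There is one attempt and no reset: what is moved stays moved. The work goes in short steps, Python scripts to look and compute and a tool call to move; the robot and the scene stay as the last step left them, time stands still between calls to the robot, and variables do not carry over. Pictures are saved under pics/ and viewed, at most 14 in all, crops included, and the job is handed in when it is done.

Besides the shell and the picture viewer there is one more tool, called after ">>>" as a command line: name --pt "numbers of a row" for each row, then --argument value for the rest. apply_moves: Moves the arm, as the interface text tells. Its arguments: {"type":"object","properties":{"motion":{"type":"array"}},"required":["motion"]}

```bash
mkdir -p pics
cat > h.py <<'E'
import numpy as np, cv2
from station import bot
def cap(n,fn=None):
    c=bot.capture(n)
    if fn: cv2.imwrite('pics/'+fn,c['frame'])
    f=240/np.tan(np.radians(c['fovy'])/2)
    v,u=np.mgrid[:480,:640]; d=c['depth']
    P=np.stack([(u-c['cx'])/f*d,(v-c['cy'])/f*d,d],-1)
    W=(P-c['t'])@c['R']; W[d==0]=np.nan
    c['W']=W; c['f']=f
    return c
E
python3 - <<'E'
from h import *
a=cap('scene','s0.png');b=cap('top','t0.png')
for c in (a,b): print(c['fovy'],c['R'].round(3).tolist(),(-c['R'].T@c['t']).round(3))
np.save('top.npy',b['W']);
o=bot.observe();print(o['clock'],o['tcp_pos'],o['tcp_rot'],o['opening'])
E
```

```text
57.69316128101621 [[-0.801, -0.599, 0.008], [-0.458, 0.605, -0.651], [0.385, -0.525, -0.759]] [0.159 0.478 0.711]
44.51163614235176 [[0.003, -1.0, -0.027], [-0.997, -0.001, -0.078], [0.078, 0.027, -0.997]] [ 0.414 -0.019  1.036]
0.1 [ 0.2004552  -0.56504901  0.24271254] [-8.00674311e-04  9.85515472e-01  1.69583632e-01 -6.99934640e-05] 0.09298659905281516
```

View pics/t0.png

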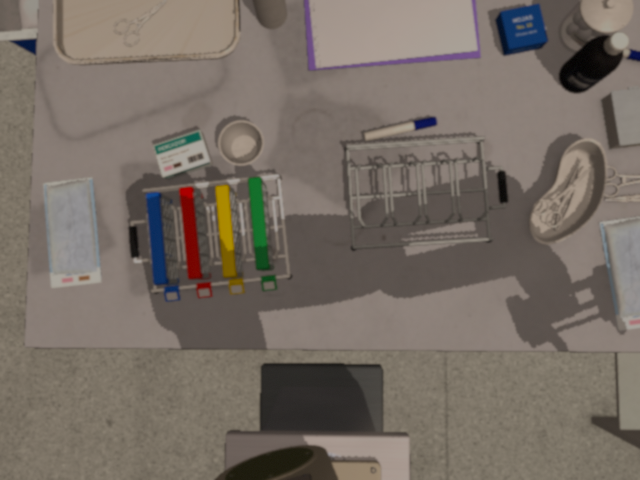

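View pics/s0.png

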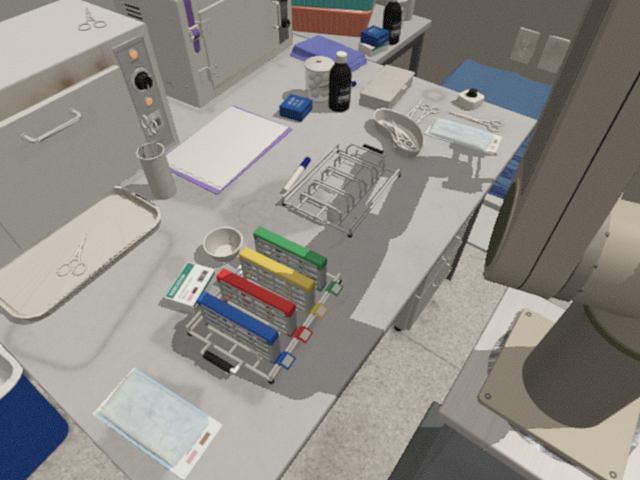

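The top view shows blue, red, yellow, green counted from the white handle (u≈135). The steel rack's handle is at u≈503, on its right.

Run:
```python
from h import *
b=cap('top')
W=b['W'];hsv=cv2.cvtColor(b['frame'],cv2.COLOR_BGR2HSV);H,S,V=cv2.split(hsv)
for n,lo,hi in(('blue',100,125),('red',172,8),('yellow',18,32),('green',50,85)):
    hm=((H>=lo)&(H<=hi)) if lo<hi else ((H>=lo)|(H<=hi))
    m=hm&(S>110)&(W[...,2]>.06)&(W[...,1]>0)
    m[:150]=0
    p=W[m]; r=cv2.minAreaRect(p[:,:2].astype(np.float32)*1000)
    print(n,m.sum(),np.median(p[:,2]).round(4),p[:,2].max().round(3),r)
    m=hm&(S>110)&(W[...,2]<.05)&(W[...,2]>.015); m[:250]=0;m[310:]=0; m[:,300:]=0
    print('  clip',m.sum(),np.median(W[m],0).round(4))
z=W[...,2]
for nm,(u0,u1,v0,v1) in dict(steel=(335,515,125,260)).items():
    m=np.zeros(z.shape,bool);m[v0:v1,u0:u1]=1
    m&=(z>.012)
    print(nm,m.sum(),cv2.minAreaRect(W[m][:,:2].astype(np.float32)*1000))
k=(V<40);k[:130]=0;k[260:]=0
for u0,u1 in((125,145),(493,512)):
    q=k.copy();q[:,:u0]=0;q[:,u1:]=0;q&=z>.02;print('handle',q.sum(),W[q].mean(0).round(4))
c1=cv2.resize(b['frame'][120:260,330:520],None,fx=4,fy=4,interpolation=cv2.INTER_CUBIC)
c2=cv2.applyColorMap((np.nan_to_num(np.clip(z[120:260,330:520],0,.06))/.06*255).astype(np.uint8),cv2.COLORMAP_JET)
cv2.imwrite('pics/st1.png',c1);cv2.imwrite('pics/st1z.png',cv2.resize(c2,None,fx=4,fy=4,interpolation=cv2.INTER_NEAREST))
```

```text
blue 1182 0.0967 0.102 ((483.8932800292969, 258.6553039550781), (149.8706512451172, 22.925537109375), 6.363194465637207)
  clip 84 [0.4003 0.2477 0.0312]
red 1291 0.0967 0.102 ((493.275146484375, 203.26498413085938), (152.59967041015625, 23.79815101623535), 7.168625354766846)
  clip 153 [0.404  0.1927 0.031 ]
yellow 2801 0.2828 0.372 ((384.66827392578125, 96.68281555175781), (391.563720703125, 104.26858520507812), 13.766535758972168)
  clip 165 [0.4093 0.1367 0.0309]
green 1134 0.0969 0.102 ((508.24273681640625, 92.67321014404297), (150.1007080078125, 21.231346130371094), 5.902050018310547)
  clip 65 [0.4197 0.0828 0.032 ]
steel 4303 ((585.8162841796875, -190.1468048095703), (214.6455535888672, 273.0323181152344), 3.4699208736419678)
handle 200 [0.4829 0.316  0.033 ]
handle 206 [ 0.5765 -0.3175  0.0334]
```

View pics/st1.png

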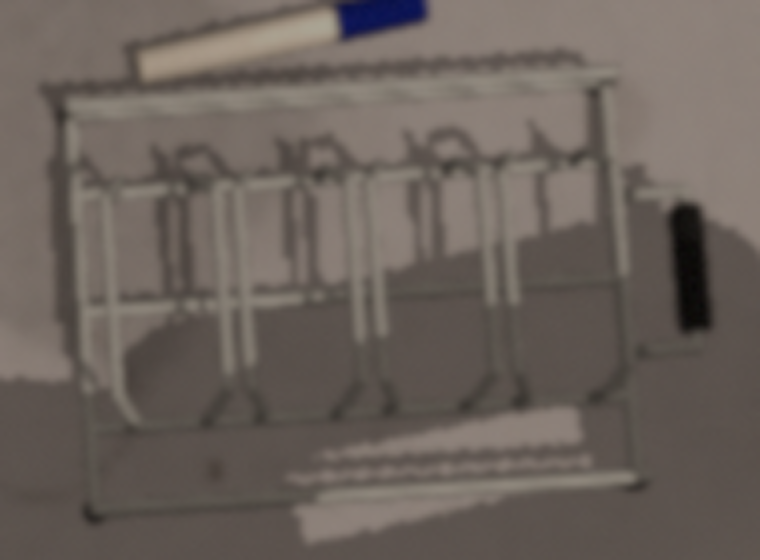

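View pics/st1z.png

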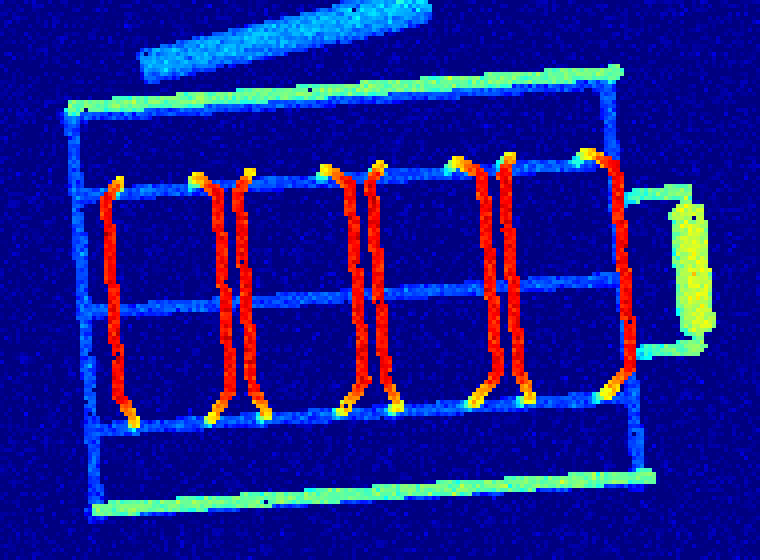

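The depth map resolves the rack wires well, so I'll fit both rack poses and all the cassette centres.

Run:
```python
from h import *
b=cap('top')
W=b['W'];z=W[...,2];hsv=cv2.cvtColor(b['frame'],cv2.COLOR_BGR2HSV);H,S,V=cv2.split(hsv)
def roi(u0,u1,v0,v1):
    m=np.zeros(z.shape,bool);m[v0:v1,u0:u1]=1;return m
m=roi(340,492,130,250)
hp=W[m&(z>.043)&(z<.065)]; rails=W[m&(z>.02)&(z<.036)]
a=roi(345,486,138,150)&(z>.02)&(z<.036); c=roi(350,494,236,252)&(z>.02)&(z<.036)
ang=[]
for q in(a,c):
    p=W[q][:,:2]; vx,vy,x0,y0=cv2.fitLine(p.astype(np.float32),cv2.DIST_HUBER,0,.001,.001).ravel(); ang.append(np.degrees(np.arctan2(-vx/vy,1)));print('rail',p.mean(0),np.ptp(p[:,1]),x0-vx/vy*y0)
print('angles',ang); th=np.radians(np.mean(ang))
R=np.array([[np.cos(th),np.sin(th)],[-np.sin(th),np.cos(th)]])
q=hp[:,:2]@R.T
lab=np.sort(q[:,1]);g=np.split(lab,np.where(np.diff(lab)>.003)[0]+1);print([(len(x),(x.mean()*1000).round(1)) for x in g if len(x)>15])
L=[W[k][:,:2]@R.T for k in(a,c)];print('rail x',[l[:,0].mean() for l in L],'hoop x',q[:,0].min(),q[:,0].max())
cen=np.array([np.mean([l[:,0].mean() for l in L]),np.median([x.mean() for x in g if len(x)>15])])
ys=[x.mean() for x in g if len(x)>15];cen[1]=np.mean(ys)
print('steel centre',cen@R,np.degrees(th))
for k in(-84,-28,28,84): print(k,((cen+[0,k/1000])@R*1000).round(1))
print('hoop z',np.percentile(hp[:,2],95))
for n,lo,hi,u in(('blue',100,125,157),('red',172,8,191),('yellow',18,32,226),('green',50,85,260)):
    hm=((H>=lo)&(H<=hi)) if lo<hi else ((H>=lo)|(H<=hi))
    m=hm&(S>100)&(z>.085)&(z<.11)&roi(u-18,u+18,165,295)
    r=cv2.minAreaRect(W[m][:,:2].astype(np.float32)*1000);print(n,m.sum(),np.round(r[0]+r[1]+(r[2],),1),(W[m].mean(0)*1000).round(1))
```

```text
rail [ 0.65572944 -0.16704765] 0.24064940319368835 0.6452149
rail [ 0.48087995 -0.18262595] 0.23895428008590575 0.46944714
angles [np.float32(3.5006807), np.float32(3.582179)]
[(185, np.float64(-318.8)), (180, np.float64(-272.7)), (184, np.float64(-262.7)), (174, np.float64(-216.7)), (182, np.float64(-206.9)), (176, np.float64(-161.0)), (179, np.float64(-151.0)), (179, np.float64(-105.1))]
rail x [np.float64(0.6441586710573772), np.float64(0.46868080288231506)] hoop x 0.5039327480819891 0.6081775656174303
steel centre [ 0.56844471 -0.17709938] 3.5414298
-84 [ 573.6 -260.9]
-28 [ 570.2 -205. ]
28 [ 566.7 -149.2]
84 [563.3 -93.3]
hoop z 0.055238344620892485
blue 1211 [484.  258.4 150.4  22.9   6.5] [483.  257.8  96.7]
red 1305 [493.  203.4 152.2  23.4   7.3] [492.2 202.5  96.6]
yellow 1301 [495.7 145.5 152.1  22.8   6.1] [494.4 144.8  96.6]
green 1181 [508.5  92.7 151.1  21.8   5.9] [508.   92.7  96.9]
```

>>> apply_moves --pt "41 28 36 0 -0.2" --pt "41 28 36 0 -0.2" --pt "41 28 36 0 -0.2" --pt "41 28 36 0 -0.2" --pt "41 28 36 0 -0.2" --pt "41 28 36 0 -0.2" --pt "41 28 36 0 -0.2" --pt "41 28 36 0 -0.2" --pt "41 28 36 0 -0.2" --pt "41 28 36 0 -0.4" --pt "41 0 40 0 0" --pt "41 0 40 0 0"

```text
clock: 1.7
tcp_pos: [0.4805, -0.124, 0.2433]
tcp_rot: [-0.0, 0.998, 0.055, -0.0]
ft_force: [0.8, 1.0, 0.2]
opening: 0.0381
grasp_force: 0.0
```

>>> apply_moves --pt "41 0 40 0 0" --pt "41 0 40 0 0" --pt "41 0 40 0 0" --pt "41 0 40 0 0" --pt "41 0 40 0 0" --pt "41 0 40 0 0" --pt "41 0 40 0 0" --pt "41 0 40 0 0" --pt "41 3 40 -20 0" --pt "41 0 23 -40 0" --pt "41 0 0 0 0"

```text
clock: 3.08
tcp_pos: [0.4808, 0.2578, 0.1797]
tcp_rot: [0.001, 0.998, 0.056, -0.003]
ft_force: [-0.1, -0.5, -0.1]
opening: 0.0381
grasp_force: 0.0
```

Run:
```python
from h import *
a=cap('scene');b=cap('top')
o=np.hstack([cv2.resize(a['frame'][180:400,140:360],(400,400)),cv2.resize(b['frame'][160:320,90:250],(400,400))])
cv2.imwrite('pics/a1.png',o)
```

```text
(no output)
```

View pics/a1.png

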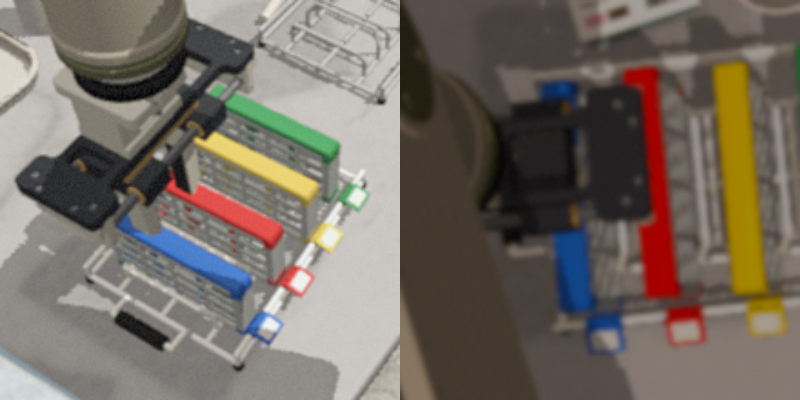

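The fingers straddle the blue strip, one either side (left panel, about (145,215) and (185,180)). I'll go down and grip.

>>> apply_moves --pt "41 3 0 -25 0" --pt "41 0 0 -25 0" --pt "41 0 0 -25 0" --pt "41 0 0 -20 0" --pt "41 0 0 0 0"

```text
clock: 3.8
tcp_pos: [0.4867, 0.2563, 0.0889]
tcp_rot: [0.0, 0.999, 0.055, -0.0]
ft_force: [-1.1, -0.7, 0.6]
opening: 0.0381
grasp_force: 0.0
```

>>> apply_moves --pt "5 0 0 0 0" --pt "5 0 0 0 0" --pt "5 0 0 0 0" --pt "5 0 0 0 0"

```text
clock: 4.3
tcp_pos: [0.4878, 0.2577, 0.0905]
tcp_rot: [-0.0, 0.998, 0.055, 0.001]
ft_force: [-0.2, -1.7, 6.4]
opening: 0.0222
grasp_force: 30.0
```

>>> apply_moves --pt "5 0 0 15 0" --pt "5 0 0 30 0" --pt "5 0 0 40 0" --pt "5 0 0 40 0" --pt "5 0 0 15 0" --pt "5 9 -30 0 0" --pt "5 9 -45 0 -0.07" --pt "5 9 -45 0 -0.1" --pt "5 9 -45 0 -0.1" --pt "5 9 -45 0 -0.1" --pt "5 9 -45 0 -0.1" --pt "5 9 -45 0 0"

```text
clock: 5.8
tcp_pos: [0.5491, -0.0439, 0.2276]
tcp_rot: [-0.0, 1.0, 0.031, -0.001]
ft_force: [0.7, 0.1, -0.9]
opening: 0.022
grasp_force: 30.0
```

>>> apply_moves --pt "5 9 -45 0 0" --pt "5 9 -45 0 0" --pt "5 9 -45 0 0" --pt "5 0 -45 0 0" --pt "5 0 -38 0 0" --pt "5 0 0 0 0" --pt "5 0 0 0 0"

```text
clock: 6.68
tcp_pos: [0.5761, -0.2599, 0.2276]
tcp_rot: [-0.001, 1.0, 0.03, -0.001]
ft_force: [-0.3, -0.7, -1.9]
opening: 0.0219
grasp_force: 30.0
```

>>> apply_moves --pt "5 1 -1 -35 0" --pt "5 0 0 -35 0" --pt "5 0 0 -18 0" --pt "5 0 0 0 0"

```text
clock: 7.18
tcp_pos: [0.5767, -0.2601, 0.139]
tcp_rot: [-0.001, 1.0, 0.031, -0.001]
ft_force: [0.5, -0.2, -1.5]
opening: 0.0219
grasp_force: 30.0
```

Run:
```python
from h import *
a=cap('scene');b=cap('top')
o=np.hstack([cv2.resize(a['frame'][100:260,260:420],(400,400),interpolation=cv2.INTER_CUBIC),cv2.resize(b['frame'][115:275,380:540],(400,400))])
cv2.imwrite('pics/a2.png',o)
W=b['W'];H,S,V=cv2.split(cv2.cvtColor(b['frame'],cv2.COLOR_BGR2HSV))
m=(H>100)&(H<125)&(S>100)&(W[...,2]>.1)&(W[...,2]<.2)&(W[...,1]<-.15);m[:120]=0;print(m.sum(),cv2.minAreaRect(W[m][:,:2].astype(np.float32)*1000),W[m].mean(0))
s=bot.observe();print(s['tcp_pos'],s['ft_force'])
```

```text
185 ((572.50048828125, -261.86676025390625), (149.06365966796875, 17.920490264892578), 5.249410152435303) [ 0.55627852 -0.26253843  0.14684578]
[ 0.57832498 -0.2613698   0.14205651] [ 0.09153644 -0.66228457 -1.4232172 ]
```

View pics/a2.png

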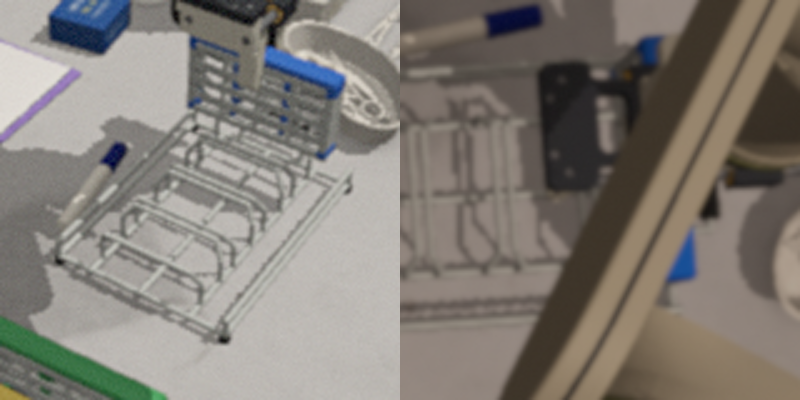

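Blue hangs about 1 mm from the centre of the handle-side bay (seen centre (572.5,−261.9), bay (573.6,−260.9)). Its top is at z = 147 mm, so it has about 50 mm to go.

>>> apply_moves --pt "5 0 0 -12 0" --pt "5 0 0 -12 0" --pt "5 0 0 -12 0" --pt "5 0 0 -10 0" --pt "5 0 0 0 0"

```text
clock: 7.9
tcp_pos: [0.5767, -0.261, 0.093]
tcp_rot: [-0.001, 1.0, 0.031, -0.001]
ft_force: [-0.3, 0.7, -1.2]
opening: 0.0219
grasp_force: 30.0
```

>>> apply_moves --pt "5 0 0 -2 0" --pt "5 0 0 -1 0" --pt "5 0 0 0 0"

```text
clock: 8.28
tcp_pos: [0.5778, -0.2616, 0.092]
tcp_rot: [0.0, 1.0, 0.031, 0.0]
ft_force: [0.4, -0.2, -2.4]
opening: 0.0219
grasp_force: 30.0
```

>>> apply_moves --pt "5 0 0 -1 0" --pt "5 0 0 -1 0" --pt "5 0 0 0 0"

```text
clock: 8.65
tcp_pos: [0.5778, -0.2617, 0.0905]
tcp_rot: [0.0, 1.0, 0.031, 0.0]
ft_force: [-2.7, 1.0, 5.0]
opening: 0.0217
grasp_force: 30.0
```

Touched down. Release and retract, then head for red.

>>> apply_moves --pt "41 0 0 0 0" --pt "41 0 0 0 0" --pt "41 0 0 0 0" --pt "41 0 0 15 0" --pt "41 0 0 35 0" --pt "41 0 0 45 0" --pt "41 0 0 15 0" --pt "41 0 0 0 0"

```text
clock: 9.65
tcp_pos: [0.5784, -0.262, 0.2015]
tcp_rot: [0.001, 1.0, 0.031, 0.001]
ft_force: [-1.1, -0.4, -0.7]
opening: 0.0385
grasp_force: 0.0
```

Run:
```python
from h import *
s=bot.observe();print(s['tcp_pos'],s['tcp_rot'])
```

```text
[ 0.57840416 -0.26196001  0.20151203] [8.43053596e-04 9.99530511e-01 3.05934571e-02 1.44505511e-03]
```

>>> apply_moves --pt "41 0 25 0 0" --pt "41 -9 45 0 0.1" --pt "41 -9 45 0 0.1" --pt "41 -9 45 0 0.1" --pt "41 -9 45 0 0.1" --pt "41 -9 45 0 0.1" --pt "41 -9 45 0 0.05" --pt "41 -9 45 0 0" --pt "41 -9 45 0 0" --pt "41 -9 45 0 0" --pt "41 -4 35 -20 0" --pt "41 0 0 0 0"

```text
clock: 11.15
tcp_pos: [0.489, 0.2057, 0.1758]
tcp_rot: [0.0, 0.998, 0.061, -0.003]
ft_force: [-0.2, -0.2, -0.4]
opening: 0.0383
grasp_force: 0.0
```

>>> apply_moves --pt "41 0 0 -15 0" --pt "41 0 0 0 0"

```text
clock: 11.4
tcp_pos: [0.4914, 0.2024, 0.1625]
tcp_rot: [0.0, 0.998, 0.059, -0.002]
ft_force: [1.0, -0.4, -0.2]
opening: 0.0381
grasp_force: 0.0
```

Run:
```python
from h import *
a=cap('scene');b=cap('top')
o=np.hstack([cv2.resize(a['frame'][100:300,240:440],(400,400),interpolation=cv2.INTER_CUBIC),cv2.resize(a['frame'][210:360,180:330],(400,400))])
cv2.imwrite('pics/a3.png',o)
W=b['W'];z=W[...,2];H,S,V=cv2.split(cv2.cvtColor(b['frame'],cv2.COLOR_BGR2HSV))
m=(H>100)&(H<125)&(S>100)&(z>.07)&(z<.2)&(W[...,1]<-.15);m[:120]=0;m[270:]=0;print(m.sum(),cv2.minAreaRect(W[m][:,:2].astype(np.float32)*1000),W[m].mean(0))
m=((H>172)|(H<8))&(S>100)&(z>.085)&(z<.11)&(W[...,1]>.1);print(m.sum(),cv2.minAreaRect(W[m][:,:2].astype(np.float32)*1000),W[m].mean(0))
s=bot.observe();print(s['tcp_pos'],s['tcp_rot'])
```

```text
1297 ((572.880615234375, -262.8218688964844), (151.1922607421875, 22.82501983642578), 3.4626235961914062) [ 0.57229186 -0.26163399  0.09659526]
560 ((493.03399658203125, 203.2818145751953), (152.26300048828125, 23.713871002197266), 7.15426778793335) [0.46713249 0.19958773 0.09646505]
[0.4924817  0.202609   0.16423501] [ 1.40036181e-04  9.98276934e-01  5.86769136e-02 -4.04787359e-04]
```

View pics/a3.png

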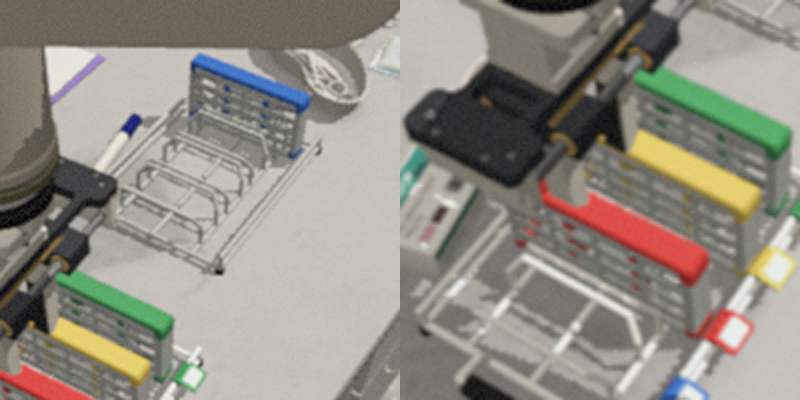

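Blue is seated upright in the handle-side bay, its top at z = 96.6 mm. The jaws are lined up over red, so I'll go down and take it.

>>> apply_moves --pt "41 0 0 -25 0" --pt "41 0 0 -25 0" --pt "41 0 0 -22 0" --pt "41 0 0 0 0" --pt "5 0 0 0 0" --pt "5 0 0 0 0" --pt "5 0 0 0 0" --pt "5 0 0 0 0"

```text
clock: 12.5
tcp_pos: [0.4937, 0.2037, 0.0941]
tcp_rot: [-0.0, 0.998, 0.059, 0.001]
ft_force: [-0.3, -1.1, 6.4]
opening: 0.0219
grasp_force: 30.0
```

>>> apply_moves --pt "5 0 0 15 0" --pt "5 0 0 30 0" --pt "5 0 0 40 0" --pt "5 0 0 40 0" --pt "5 0 0 15 0" --pt "5 8 -28 0 0" --pt "5 9 -45 0 -0.1" --pt "5 9 -45 0 -0.1" --pt "5 9 -45 0 -0.1" --pt "5 9 -45 0 -0.1" --pt "5 9 -45 0 -0.1" --pt "5 9 -45 0 -0.04"

```text
clock: 14.0
tcp_pos: [0.554, -0.0957, 0.2313]
tcp_rot: [-0.0, 1.0, 0.031, -0.001]
ft_force: [0.5, 0.3, -1.6]
opening: 0.0218
grasp_force: 29.9
```

>>> apply_moves --pt "5 9 -45 0 0" --pt "5 6 -40 0 0" --pt "5 0 -25 0 0" --pt "5 0 0 -35 0" --pt "5 0 0 -35 0" --pt "5 0 0 -18 0" --pt "5 0 0 0 0" --pt "5 0 0 0 0"

```text
clock: 15.0
tcp_pos: [0.5704, -0.2047, 0.1461]
tcp_rot: [0.0, 1.0, 0.031, 0.001]
ft_force: [-0.2, 0.2, -2.1]
opening: 0.022
grasp_force: 29.9
```

```bash
cat > chk.py <<'E'
from h import *
import sys
b=cap('top');W=b['W'];z=W[...,2];H,S,V=cv2.split(cv2.cvtColor(b['frame'],cv2.COLOR_BGR2HSV))
zz=float(sys.argv[1])
for n,lo,hi in(('blue',100,125),('red',172,8),('yellow',18,32),('green',50,85)):
    hm=((H>=lo)&(H<=hi)) if lo<hi else ((H>=lo)|(H<=hi))
    m=(hm&(S>100)&(z>.08)&(z<zz)&(W[...,0]>.38)&(W[...,0]<.68)&(abs(W[...,1])<.33)).astype(np.uint8)
    m=cv2.morphologyEx(m,cv2.MORPH_OPEN,np.ones((3,3)))>0
    if m.sum()>30: print(n,m.sum(),np.round(np.hstack([np.array(x).ravel() for x in cv2.minAreaRect(W[m][:,:2].astype(np.float32)*1000)]),1),np.median(z[m])*1000)
s=[bot.observe() for _ in range(1)][0];print(s['tcp_pos'].round(4),s['tcp_rot'].round(4),s['ft_force'].round(1))
E
python3 chk.py .17
```

```text
blue 473 [ 525.3 -265.4   55.9   21.2    3.4] 96.80869142312035
red 522 [ 520.7 -209.    54.8   22.6    3. ] 148.4808220677558
yellow 1285 [495.7 145.6 152.2  23.2   6. ] 96.74738952994613
green 1131 [507.6  92.3 150.1  21.3   5.9] 97.04040351549861
[ 0.5707 -0.2049  0.1466] [7.000e-04 9.995e-01 3.120e-02 1.300e-03] [-0.4  0.  -1.7]
```

>>> apply_moves --pt "5 0 0 -12 0" --pt "5 0 0 -12 0" --pt "5 0 0 -12 0" --pt "5 0 0 -9 0" --pt "5 0 0 -3 0" --pt "5 0 0 -2 0" --pt "5 0 0 0 0"

```text
clock: 15.92
tcp_pos: [0.5698, -0.2046, 0.0949]
tcp_rot: [0.0, 1.0, 0.031, 0.0]
ft_force: [0.5, 0.9, -2.0]
opening: 0.0217
grasp_force: 29.9
```

>>> apply_moves --pt "5 0 0 -1 0" --pt "5 0 0 -1 0" --pt "5 0 0 0 0"

```text
clock: 16.3
tcp_pos: [0.57, -0.2047, 0.0942]
tcp_rot: [0.0, 1.0, 0.031, 0.001]
ft_force: [-3.8, 1.1, 6.6]
opening: 0.0221
grasp_force: 30.0
```

>>> apply_moves --pt "41 0 0 0 0" --pt "41 0 0 0 0" --pt "41 0 0 0 0" --pt "41 0 0 15 0" --pt "41 0 0 35 0" --pt "41 0 0 45 0" --pt "41 0 0 10 0" --pt "41 -4 30 0 0" --pt "41 -10 45 0 0.1" --pt "41 -10 45 0 0.1" --pt "41 -10 45 0 0.1" --pt "41 -10 45 0 0.1"

```text
clock: 17.8
tcp_pos: [0.5248, 0.0069, 0.1974]
tcp_rot: [-0.0, 0.999, 0.052, -0.0]
ft_force: [0.4, 0.2, -0.0]
opening: 0.0378
grasp_force: 0.0
```

>>> apply_moves --pt "41 -10 45 0 0.07" --pt "41 -10 45 0 0" --pt "41 -10 30 0 0" --pt "41 0 20 -35 0" --pt "41 0 0 0 0" --pt "41 0 0 0 0"

```text
clock: 18.55
tcp_pos: [0.4956, 0.1451, 0.1631]
tcp_rot: [0.0, 0.998, 0.056, -0.0]
ft_force: [0.1, -0.5, 1.3]
opening: 0.0379
grasp_force: 0.0
```

```bash
python3 chk.py .12
```

```text
blue 1292 [ 573.1 -262.8  151.9   22.5    3.4] 96.7526823648764
red 1395 [ 568.5 -205.7  151.7   23.2    3.4] 96.83089650698318
green 510 [508.   92.5 151.   21.8   6. ] 96.73806265135377
[0.4962 0.1449 0.1637] [1.000e-04 9.985e-01 5.550e-02 5.000e-04] [0.9 0.9 0.9]
```

>>> apply_moves --pt "41 0 0 -25 0" --pt "41 0 0 -25 0" --pt "41 0 0 -21 0" --pt "41 0 0 0 0" --pt "5 0 0 0 0" --pt "5 0 0 0 0" --pt "5 0 0 0 0" --pt "5 0 0 0 0"

```text
clock: 19.6
tcp_pos: [0.4967, 0.1457, 0.0932]
tcp_rot: [-0.0, 0.998, 0.056, 0.001]
ft_force: [0.2, -0.7, 6.6]
opening: 0.0217
grasp_force: 29.9
```

>>> apply_moves --pt "5 0 0 15 0" --pt "5 0 0 30 0" --pt "5 0 0 40 0" --pt "5 0 0 40 0" --pt "5 0 0 15 0" --pt "5 7 -30 0 0" --pt "5 11 -45 0 -0.1" --pt "5 11 -45 0 -0.1" --pt "5 11 -45 0 -0.1" --pt "5 11 -45 0 -0.1" --pt "5 11 -45 0 -0.07" --pt "5 8 -30 0 0"

```text
clock: 21.1
tcp_pos: [0.5649, -0.1414, 0.2301]
tcp_rot: [-0.0, 1.0, 0.03, -0.001]
ft_force: [-0.3, 0.3, -2.5]
opening: 0.0213
grasp_force: 30.0
```

>>> apply_moves --pt "5 0 -10 0 0" --pt "5 0 0 -35 0" --pt "5 0 0 -35 0" --pt "5 0 0 -18 0" --pt "5 0 0 0 0" --pt "5 0 0 0 0"

```text
clock: 21.85
tcp_pos: [0.5664, -0.1495, 0.1452]
tcp_rot: [0.0, 1.0, 0.031, 0.001]
ft_force: [1.3, -0.7, -2.0]
opening: 0.0218
grasp_force: 30.0
```

```bash
python3 chk.py .17
```

```text
blue 297 [ 529.  -264.5   60.1   19.8    2.9] 96.4789486151289
red 533 [ 521.7 -208.6   57.4   22.3    3.3] 96.66650451997182
yellow 563 [ 517.4 -154.    56.4   22.4    3.2] 148.80264963195495
green 1135 [507.5  92.5 149.6  21.6   5.8] 96.98063034540098
[ 0.5667 -0.1497  0.1456] [5.000e-04 9.995e-01 3.120e-02 1.300e-03] [-0.3 -0.  -3. ]
```

>>> apply_moves --pt "5 0 1 -12 0" --pt "5 0 0 -12 0" --pt "5 0 0 -12 0" --pt "5 0 0 -9 0" --pt "5 0 0 -3 0" --pt "5 0 0 -2 0" --pt "5 0 0 0 0"

```text
clock: 22.78
tcp_pos: [0.5658, -0.1486, 0.0939]
tcp_rot: [0.0, 1.0, 0.031, 0.0]
ft_force: [0.6, 0.1, -3.3]
opening: 0.0222
grasp_force: 30.0
```

>>> apply_moves --pt "5 0 0 -1 0" --pt "5 0 0 -1 0" --pt "5 0 0 0 0"

```text
clock: 23.15
tcp_pos: [0.5661, -0.1487, 0.0932]
tcp_rot: [0.0, 1.0, 0.031, 0.001]
ft_force: [-4.3, 0.8, 6.3]
opening: 0.0217
grasp_force: 30.0
```

>>> apply_moves --pt "41 0 0 0 0" --pt "41 0 0 0 0" --pt "41 0 0 0 0" --pt "41 0 0 15 0" --pt "41 0 0 35 0" --pt "41 0 0 45 0" --pt "41 0 0 10 0" --pt "41 -6 28 0 0" --pt "41 -12 45 0 0.1" --pt "41 -12 45 0 0.1" --pt "41 -12 45 0 0.1" --pt "41 -12 45 0 0.1"

```text
clock: 24.65
tcp_pos: [0.5108, 0.0608, 0.1965]
tcp_rot: [-0.0, 0.999, 0.052, -0.0]
ft_force: [0.8, -0.7, 0.9]
opening: 0.038
grasp_force: 0.0
```

>>> apply_moves --pt "41 -4 33 -15 0" --pt "41 0 0 -20 0" --pt "41 0 0 0 0" --pt "41 0 0 0 0"

```text
clock: 25.15
tcp_pos: [0.5078, 0.0922, 0.1622]
tcp_rot: [0.0, 0.999, 0.052, 0.0]
ft_force: [0.4, -1.0, 0.4]
opening: 0.0378
grasp_force: 0.0
```

```bash
python3 chk.py .12
```

```text
blue 1290 [ 573.2 -262.7  151.9   22.7    3.3] 96.8216501535028
red 1390 [ 568.6 -205.8  151.6   23.     3.5] 96.82774137598639
yellow 1360 [ 564.1 -150.   151.1   22.9    3.5] 96.65121211122202
[0.5081 0.0921 0.1626] [0.000e+00 9.987e-01 5.170e-02 5.000e-04] [-0.6  0.1  0.2]
```

>>> apply_moves --pt "41 0 0 -25 0" --pt "41 0 0 -25 0" --pt "41 0 0 -20 0" --pt "41 0 0 0 0" --pt "5 0 0 0 0" --pt "5 0 0 0 0" --pt "5 0 0 0 0" --pt "5 0 0 0 0"

```text
clock: 26.2
tcp_pos: [0.5087, 0.0925, 0.0931]
tcp_rot: [0.0, 0.999, 0.052, 0.001]
ft_force: [-1.0, -0.7, 7.1]
opening: 0.0216
grasp_force: 30.0
```

>>> apply_moves --pt "5 0 0 15 0" --pt "5 0 0 30 0" --pt "5 0 0 40 0" --pt "5 0 0 40 0" --pt "5 0 0 15 0" --pt "5 9 -30 0 0" --pt "5 12 -40 0 -0.1" --pt "5 12 -40 0 -0.1" --pt "5 12 -40 0 -0.1" --pt "5 10 -35 0 -0.1" --pt "5 0 0 0 0" --pt "5 0 0 -20 0"

```text
clock: 27.7
tcp_pos: [0.5632, -0.0923, 0.2118]
tcp_rot: [0.0, 1.0, 0.031, 0.001]
ft_force: [0.0, 0.3, -1.3]
opening: 0.0222
grasp_force: 30.0
```

>>> apply_moves --pt "5 0 0 -35 0" --pt "5 0 0 -33 0" --pt "5 0 0 0 0" --pt "5 0 0 0 0"

```text
clock: 28.2
tcp_pos: [0.5626, -0.0918, 0.1441]
tcp_rot: [-0.0, 1.0, 0.032, 0.0]
ft_force: [0.7, 0.7, -1.4]
opening: 0.022
grasp_force: 30.0
```

```bash
python3 chk.py .17
```

```text
blue 668 [ 551.3 -264.6  108.4   20.9    2. ] 97.05282411596691
yellow 539 [ 520.1 -152.8   62.7   22.9    3.1] 96.69207326854614
green 480 [514.5 -95.6  53.9  20.8   3.3] 147.69848667564094
[ 0.5633 -0.0921  0.145 ] [2.000e-04 9.995e-01 3.150e-02 1.000e-03] [ 0.7 -0.5 -1.2]
```

>>> apply_moves --pt "5 0 -1 -12 0" --pt "5 0 0 -12 0" --pt "5 0 0 -12 0" --pt "5 0 0 -9 0" --pt "5 0 0 -3 0" --pt "5 0 0 -1 0" --pt "5 0 0 0 0"

```text
clock: 29.12
tcp_pos: [0.5629, -0.0936, 0.095]
tcp_rot: [0.0, 1.0, 0.031, 0.0]
ft_force: [0.7, -0.7, -1.9]
opening: 0.0218
grasp_force: 30.0
```

>>> apply_moves --pt "5 0 0 -1 0" --pt "5 0 0 -1 0" --pt "5 0 0 0 0"

```text
clock: 29.5
tcp_pos: [0.5628, -0.0936, 0.0932]
tcp_rot: [0.0, 1.0, 0.031, 0.0]
ft_force: [-0.1, -0.4, 2.8]
opening: 0.0218
grasp_force: 30.0
```

Contact. Release, rise clear and move aside for the final look.

>>> apply_moves --pt "41 0 0 0 0" --pt "41 0 0 0 0" --pt "41 0 0 0 0" --pt "41 0 0 15 0" --pt "41 0 0 35 0" --pt "41 0 0 45 0" --pt "41 0 0 30 0" --pt "41 -10 40 0 0" --pt "41 -10 45 0 0" --pt "41 -10 45 0 0" --pt "41 -10 45 0 0" --pt "41 0 0 0 0"

```text
clock: 31.0
tcp_pos: [0.5221, 0.0842, 0.2189]
tcp_rot: [-0.0, 0.999, 0.033, 0.001]
ft_force: [0.2, -0.1, -0.0]
opening: 0.0381
grasp_force: 0.0
```

```bash
python3 chk.py .12; python3 -c "
from h import *
a=cap('scene');cv2.imwrite('pics/f.png',cv2.resize(a['frame'][100:300,240:440],(500,500)))"
```

```text
blue 1286 [ 573.1 -262.6  151.5   22.3    3.4] 96.81229918709636
red 1388 [ 568.9 -205.9  152.4   22.9    3.7] 96.81279125967215
yellow 1355 [ 564.1 -150.1  150.9   23.     3.3] 96.82552562633697
green 1240 [562.3 -94.5 151.   21.5   3.4] 96.94738265534717
[0.5226 0.0826 0.2188] [1.000e-04 9.995e-01 3.260e-02 8.000e-04] [0.3 0.6 0.3]
```

View pics/f.png

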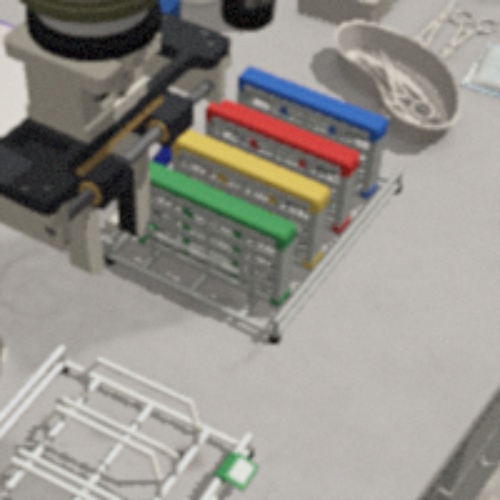

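All four stand seated in the steel rack, blue, red, yellow, green counted from its handle. The gripper is clear.

```bash
python3 -c "
from station import bot
print(bot.finish_job())"
```

```text
the job is handed in; nothing more can be done
None
```

All four cassettes are in the steel rack, upright and seated, in the order blue, red, yellow, green from its handle; the job was handed in at about 31 s and returned no verdict.

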